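# Open a sample bottle one-handed in the bottle holder

### The arm

A 7-joint arm with a two-finger parallel gripper is mounted at the origin on the work surface. World frame = base frame: x ahead of the robot, y to its left, z up, the work surface at z = 0. Lengths are in mm, angles in rad, forces in N, time in s.
With the tool pointing down it reaches from about 400 to 875 mm from the base axis. Payload 19.3 kg.
Tool frame: the origin (TCP) lies at the very end of the fingers, on their centre line; the grasp point (between the pads) lies 19 mm behind it (arm.grasp_offset is the distance from the TCP to the grasp point, in mm); z points along the fingers, y is the direction in which the jaws open and shut (so a half turn about z gives the same grasp; the last joint's range is limited). The gripper opens to 85 mm and grips with 20 to 120 N. Pads are 22 mm wide; open, the fingers measure 114 mm over their backs; the gripper's body (76 mm by 85 mm) begins 54 mm behind the grasp point. The pads swing forward as they close: fully open they stand 13 mm farther back than shut.
Start: joints at [1.056, 0.521, -0.036, 1.599, 0.021, 1.021, -0.113], TCP at [268.896, -564.19, 231.291] pointing down, gripper open.
Joint ranges: [-2.91, 2.91], [-0.3, 2.13], [-1.5, 1.42], [0.17, 2.43], [-1.26, 4.41], [0.16, 1.93], [-2.52, 2.52]. Speed limits (rad/s): [1.89, 1.89, 2.39, 2.39, 3.01, 3.01, 3.01].

### API

Orientations are given as a unit quaternion [w, x, y, z].
In Python, from rig import arm gives the robot as it stands.
- The arm moves only by the shell command python3 -m pendant 'ROWS'. ROWS is JSON, one flat list of numbers, 7 for each row, row after row: the shift along the tool's x, y, z in m, then the turn, a rotation vector about the tool's x, y, z in degrees, then the opening, from 0 (shut) to 1 (fully open). In form: [x, y, z, rx, ry, rz, hand, x, y, z, rx, ry, rz, hand, ...]. A call has 1 to 10 rows; each row is the pose to reach, as a shift and turn from the pose commanded when the call began, along the tool's axes at that moment; what a row does not reach only later rows make up. A row lasts 1/10 s, in which the tool goes at most 50 mm and 8.59 degrees, less where a joint would pass 70% of its speed; a pose out of reach is approached as far as the arm can. A call with a gripper value outside its range is refused whole. The fingers move at their own pace and stop on an object; the grip force is fixed at half the most. Time passes only in rows, so rows that repeat a pose let the fingers close. It gives the time, the measured TCP pose, the force and the opening at its end, in the units of the state.
- arm.state(): the state, without advancing time (a new reading comes with each control period).
- arm.grab_frame(name): name is "scene" or "top" or "wrist"; returns (picture, depth): 480x640x3 uint8, red, green, blue; 480x640 float32, mm along the optical axis (not along the pixel's ray), 0 where there is no reading.
- arm.camera_info(name): a dict with "mtx" (3x3 intrinsics, pixels), "pose" (4x4, takes a point from camera to world coordinates). Camera axes: x right, y up, looking along -z (the intrinsics and any distortion apply to the point x, -y, -z); pixel columns grow to the right and rows downward; lengths in mm; the calibration is good to about 2 mm. The wrist camera is an equidistant fisheye: a pixel r from the principal point sees the ray r / f radians off the axis. A picture is of the moment at which its call begins: read the wrist's pose just before it. camera_info takes no time and is no camera call; for the wrist camera it gives the pose at the moment of the call.
- arm.job_done(): hands the job in, once; it reports no verdict.
The state is a dict: "t": time; "joint_pos": joint angles; "qd": joint speeds; "tau": joint torques, N m; "tool_pos": TCP position; "ee_rot": TCP orientation; "force": force on the tool from outside, world axes, zero at the start; "wrist_torque": the same for the moment, N m; "opening": opening from 0.0 (shut) to 1.0 (fully open).
Only numpy, scipy, OpenCV 4.12 (cv2) and the standard library are available. Lean on these libraries where they do the work, as an engineer would, in place of code of your own. Each camera call takes 0.05 s, during which the arm holds its last target.

### The job

Lower the closed square bottle from the bench into the empty square well of the bottle holder, fully down, so that it cannot turn; do not drop it in. Then unscrew its tight cap anticlockwise until the threads let go, and lift the cap straight off while the bottle stays down in the well. Do not put the cap down: finish still holding it in the gripper, level and centred a couple of centimetres above the open mouth to shelter it, and leave everything else on the bench alone.

Things in the scene. Friction and masses are not known exactly. Their poses are not given: they have to be found in the camera images.
- bottle_base (a point): The closed square white bottle standing loose on the open bench (not the one in the holder): centre of its underside, z up, x and y square to its sides. Body 60 x 60 mm (rounded corners and heel) up to 72 mm, sloping shoulder to 80 mm, round neck 39 mm across, rim at 106 mm; 110 mm tall with its cap, about 0.25 kg. Take it by the cap: there is room below it.
- bottle_mouth (a point): Centre of the bottle's round rim, 106 mm above its underside; covered by the cap at the start. z up along the bottle.
- cap_center (a point): Centre, half-way up, of the bottle's light grey ribbed screw cap: 57 mm diameter, 24 mm high, about 50 g; z is its axis. On the closed bottle this point is 98 mm above the bottle's underside and the cap spans 86 to 110 mm. The tight cap takes about 0.4 N m to turn: grip its sides firmly, 25 to 40 N. On the bare bench the bottle just turns along with it.
- cap_lip (a point): Centre of the cap's open lower edge, 12 mm below its centre; 20 mm below the rim of the mouth while the cap is on. Quick three-start thread: turned anticlockwise seen from above, the cap rises some 2 mm and lets go 66 to 78 degrees from its start; it lifts freely until about 95 degrees, then meets the next thread. Pulled up before it lets go, it takes the bottle along.
- cap_seal (a point): Centre of the springy seal inside the cap, 8 mm above the cap's centre; it lies on the bottle's rim while the cap is on, and pushes the cap up against its thread.
- well (a point): Centre of the floor of the empty well in the fixed bottle holder, z up, x and y square to its sides. The holder: a grey block 92 x 190 mm, 45 mm high, on a 112 x 204 mm steel foot. The well is 66 x 66 mm, 37 mm deep, floor 8 mm above the bench, bevelled 5 mm at the top; a bottle fits any of four ways round, 3 mm to spare each side. The other well is 95 mm away along +y.
- spare_center (a point): Centre of a second, equal square bottle, which already stands in the holder's other well: leave alone. 110 mm tall, its cap 57 mm across.
- round_bottle_center (a point): Centre of a round white bottle with a grey cap, 64 mm diameter, 124 mm tall: leave alone.
- round_jar_center (a point): Centre of a low round white jar with a grey cap, 66 mm diameter, 72 mm tall: leave alone.
- tip_box_center (a point): Centre of an open box of pipette tips, 85 x 122 mm, 56 mm high: leave alone.
- tube_rack_center (a point): Centre of a grey rack with small tubes, 60 x 200 mm, 58 mm high: leave alone.
- dishes_center (a point): Centre of a stack of four culture dishes, 88 mm diameter, 62 mm high: leave alone.
- marker_center (a point): Centre of a marker pen lying on the bench, 130 mm long: leave alone.
- timer_center (a point): Centre of a small timer lying on the bench, 50 x 65 mm, 18 mm high: leave alone.
Things that resemble listed ones, but are neither listed nor needed, are in the scene too. Leave any orange or pink look-alike of the part that bears well alone.

How it is judged (in metres and radians):
On the way:
1. the closed bottle stands fully down and upright in the empty well, cap still on (z of bottle_base in the frame of well below 0.003 m and horizontal distance between bottle_base and well below 0.005 m and angle between bottle_base's own z axis and vertical below 0.06 rad and distance between cap_seal and bottle_mouth below 0.005 m), for 0.2 s.
At the end, for the whole second after the job is handed in: The open bottle stands fully down (within 3 mm of the floor, 5 mm of the middle) and upright in the well; the cap is gripped by the fingers, at rest, touches the bottle no more, is level within 10 degrees, its lower edge 6 to 45 mm above the rim and its centre within 15 mm of the mouth's (z of bottle_base in the frame of well below 0.003 m and horizontal distance between bottle_base and well below 0.005 m and angle between bottle_base's own z axis and vertical below 0.06 rad and z of cap_lip in the frame of bottle_mouth between 0.006 and 0.045 m and horizontal distance between cap_lip and bottle_mouth below 0.015 m and angle between cap_center's own z axis and vertical below 0.17 rad and contact force between the fingers and cap above 1 N and contact force between cap and bottle below 0.05 N and linear speed of cap below 0.03 m/s); the arm keeps its last pose, push and grip.
It fails at once if the cap comes off while the bottle is not standing in the well (distance between cap_seal and bottle_mouth above 0.012 m and (z of bottle_base in the frame of well above 0.012 m or horizontal distance between bottle_base and well above 0.007 m)).
It fails at once if the bottle is dropped (let go more than some 25 mm above what it lands on) (linear speed of bottle above 0.7 m/s and contact force between the fingers and cap below 0.1 N and contact force between the fingers and bottle below 0.1 N).
It fails at once if the bottle is tipped over (angle between bottle_base's own z axis and vertical above 0.6 rad).
It fails at once if something else on the bench is disturbed (distance of any of spare_center, round_bottle_center, round_jar_center, tip_box_center, tube_rack_center, dishes_center, marker_center, timer_center from where it was at the start of the episode above 0.02 m).
It also fails if it takes over 58 s, if anything falls off the work surface, if the arm or the gripper's body presses on something with over 40 N, if the wrist force passes 120 N, or if a joint passes its speed limit or range.

## Working session

There is one attempt and no reset: what is moved stays moved. The work goes in short steps, Python scripts to look and compute and a shell command to move; the robot and the scene stay as the last step left them, time stands still between calls to the robot, and variables do not carry over. Pictures are saved under pics/ and viewed, and the job is handed in when it is done.

```bash
mkdir -p pics; ls
python3 - <<'E'
from rig import arm
import cv2
print(arm.state())
for n in ("scene","top","wrist"):
    print(n,arm.camera_info(n))
    p,d=arm.grab_frame(n)
    cv2.imwrite(f"pics/{n}0.png",cv2.cvtColor(p,cv2.COLOR_RGB2BGR))
    import numpy as np; np.save(f"pics/{n}0.npy",d)
E
```

```text
pics
{'t': 0.0, 'joint_pos': array([ 1.0557948 ,  0.52200045, -0.03632539,  1.59997457,  0.02119927,
        1.02109861, -0.11277876]), 'qd': array([-2.65225884e-04,  1.21362082e-03, -5.02058520e-06,  9.47278082e-04,
       -9.91162599e-04, -1.94638955e-04, -7.29876901e-04]), 'tau': array([ 4.75848447e-04, -9.27117562e+01,  1.97926484e+00, -3.69944894e+01,
        1.76671013e-02,  8.23904149e-03,  2.73995551e-05]), 'tool_pos': array([ 268.75315111, -563.91115848,  230.74617935]), 'ee_rot': array([-5.24573828e-04,  9.75369632e-01,  2.20576021e-01, -1.58545562e-04]), 'force': array([ 0.19057245, -0.74689036,  0.96979368]), 'wrist_torque': array([ 0.01686806, -0.03077587,  0.04712735]), 'opening': 0.9975422131799472}
scene {'mtx': array([[499.5691367 ,   0.        , 325.46110778],
       [  0.        , 499.5691367 , 237.74756708],
       [  0.        ,   0.        ,   1.        ]]), 'pose': array([[ 7.84104035e-01, -3.56897619e-01,  5.07744967e-01,
         1.12519511e+03],
       [ 6.20386559e-01,  4.27844185e-01, -6.57320219e-01,
        -7.92744858e+02],
       [ 1.73602892e-02,  8.3
[... 478 characters left out ...]
441e+01],
       [ 3.23669847e-03,  1.41080135e-01,  9.89992889e-01,
         1.45762036e+03],
       [ 0.00000000e+00,  0.00000000e+00,  0.00000000e+00,
         1.00000000e+00]])}
wrist {'mtx': array([[371.64829954,   0.        , 317.62082066],
       [  0.        , 371.64829954, 239.53872934],
       [  0.        ,   0.        ,   1.        ]]), 'pose': array([[ 4.30475419e-01,  8.67536836e-01,  2.49140024e-01,
         3.32239728e+02],
       [-9.02602126e-01,  4.13923593e-01,  1.18222928e-01,
        -5.33921467e+02],
       [-5.62188646e-04, -2.75766380e-01,  9.61224525e-01,
         3.73208715e+02],
       [ 0.00000000e+00,  0.00000000e+00,  0.00000000e+00,
         1.00000000e+00]])}
```

View pics/scene0.png

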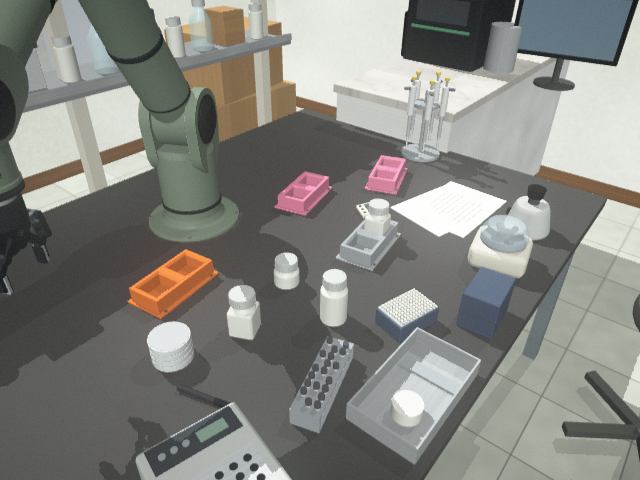

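View pics/top0.png

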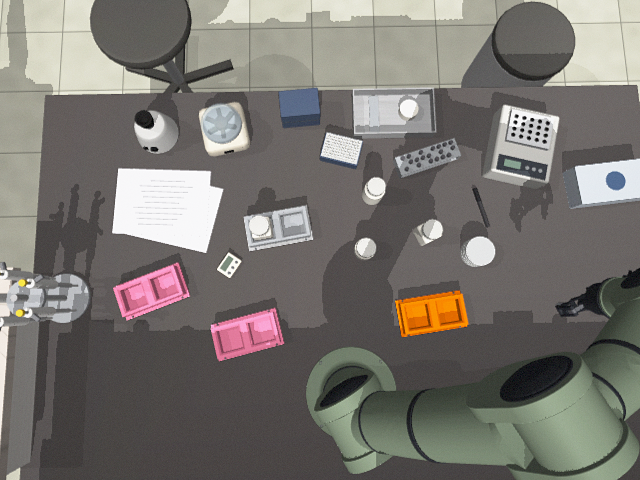

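View pics/wrist0.png

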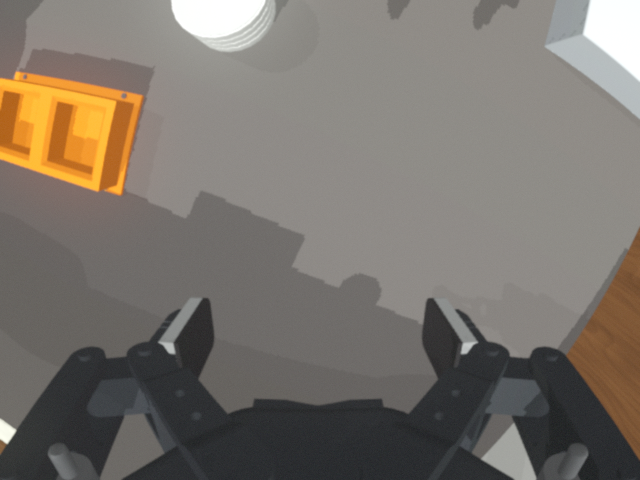

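The scene and top views show the closed square bottle at scene (243,312), top (430,232). The grey holder is at scene (370,240), top (278,227), with its free well on the right in the top view at (293,222). The pink and orange holders are look-alikes. I'll measure from depth and from enlarged crops.

```bash
cat > h.py <<'E'
import numpy as np, cv2
from rig import arm
def cloud(name,d,info=None):
    info=info or arm.camera_info(name); K=info["mtx"]; T=info["pose"]
    v,u=np.mgrid[:480,:640]
    if name=="wrist":
        a=(u-K[0,2])/K[0,0]; b=(v-K[1,2])/K[1,1]; r=np.hypot(a,b)+1e-9
        x=np.tan(r)*a/r; y=np.tan(r)*b/r
    else:
        x=(u-K[0,2])/K[0,0]; y=(v-K[1,2])/K[1,1]
    P=np.stack([x*d,-y*d,-d],-1)
    return P@T[:3,:3].T+T[:3,3]
def crop(src,x0,y0,w,h,out,s):
    im=cv2.imread(src)[y0:y0+h,x0:x0+w]
    cv2.imwrite(out,cv2.resize(im,None,fx=s,fy=s,interpolation=cv2.INTER_CUBIC))
E
python3 - <<'E'
from h import *
crop("pics/top0.png",230,170,220,110,"pics/topc.png",3.6)
np.set_printoptions(precision=1,suppress=True)
for n in("top","scene"):
    W=cloud(n,np.load(f"pics/{n}0.npy"))
    pts={"top":[(430,228),(293,222),(262,226),(365,243),(374,187),(478,250),(340,148)],"scene":[(243,295),(377,207),(335,275)]}[n]
    for u,v in pts: print(n,u,v,W[v,u])
    # bottle cap top
    for nm,(x,y) in dict(cap=W[pts[0][1],pts[0][0]][:2]).items():
        m=(np.hypot(W[...,0]-x,W[...,1]-y)<50)&(W[...,2]>102)&(W[...,2]<116)
        q=W[m]; print(n,"captop n",m.sum(),q.min(0),q.max(0),np.median(q,0))
E
```

```text
top 430 228 [ 480.4 -238.7  107.6]
top 293 222 [521.7 167.2  10.2]
top 262 226 [494.1 252.2 117.2]
top 365 243 [443.9 -50.4  72.1]
top 374 187 [602.2 -76.7 125.3]
top 478 250 [ 417.7 -392.    59. ]
top 340 148 [745.4  15.8  55.1]
top captop n 289 [ 448.2 -274.   102.2] [ 504.4 -215.9  115.9] [ 476.7 -243.6  111. ]
scene 243 295 [ 487.  -251.3  113.4]
scene 377 207 [505.1 240.2 118. ]
scene 335 275 [606.2 -83.2 125.7]
scene captop n 442 [ 448.4 -277.4  102. ] [ 507.4 -219.7  115.8] [ 481.7 -251.   111.6]
```

View pics/topc.png

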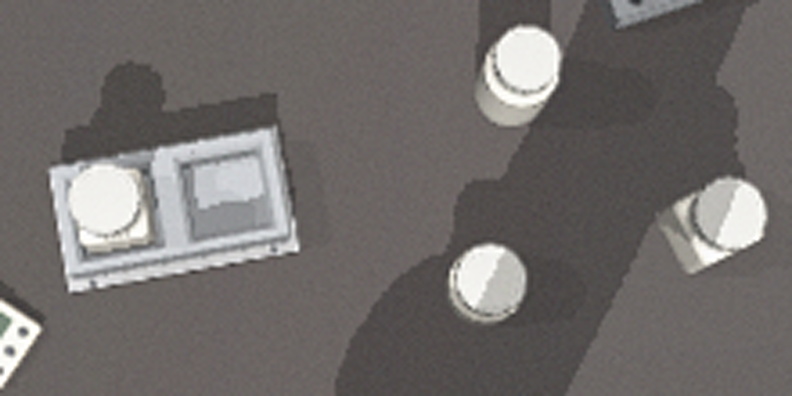

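```bash
cat >> h.py <<'E'
from scipy.spatial.transform import Rotation as R
def toolR():
    q=arm.state()["ee_rot"]; return R.from_quat([q[1],q[2],q[3],q[0]])
def plan(pos,yaw_deg):
    """tool-frame shift (m) and rotvec (deg) to reach TCP pos with tool x azimuth yaw, pointing down"""
    s=arm.state(); r=toolR()
    tgt=R.from_euler('z',yaw_deg,degrees=True)*R.from_euler('x',180,degrees=True)
    print("t",round(s["t"],2),"pos",s["tool_pos"].round(1),"yaw",np.degrees(np.arctan2(*r.as_matrix()[[1,0],0])).round(2),"q",s["joint_pos"].round(2),"F",s["force"].round(1),"op",round(s["opening"],3))
    print("shift m",(r.inv().apply(np.array(pos)-s["tool_pos"])/1000).round(4),"rot",(r.inv()*tgt).as_rotvec(degrees=True).round(2))
E
python3 -c "
from h import *
plan([472,-245,235],25.5)"
```

```text
t 0.15 pos [ 268.8 -564.   230.9] yaw 25.48 q [ 1.06  0.52 -0.04  1.6   0.02  1.02 -0.11] F [-0.1  0.1  0.2] op 0.999
shift m [ 0.3207 -0.2006 -0.004 ] rot [-0.05  0.01 -0.02]
```

```bash
python3 -m pendant '[0.03,-0.019,-0.004,0,0,0,1, 0.07,-0.044,-0.004,0,0,0,1, 0.11,-0.069,-0.004,0,0,0,1, 0.15,-0.094,-0.004,0,0,0,1, 0.19,-0.119,-0.004,0,0,0,1, 0.23,-0.144,-0.004,0,0,0,1, 0.27,-0.169,-0.004,0,0,0,1, 0.30,-0.188,-0.004,0,0,0,1, 0.32,-0.2,-0.004,0,0,0,1, 0.32,-0.2,-0.004,0,0,0,1]'
python3 - <<'E'
from h import *
info=arm.camera_info("wrist"); p,d=arm.grab_frame("wrist")
cv2.imwrite("pics/w1.png",cv2.cvtColor(p,cv2.COLOR_RGB2BGR)); np.save("pics/w1.npy",d)
np.save("pics/w1_pose.npy",info["pose"])
W=cloud("wrist",d,info); np.set_printoptions(precision=1,suppress=True)
m=(np.hypot(W[...,0]-478,W[...,1]+246)<55)
for a,b in((104,116),(66,76),(15,60)):
    q=W[m&(W[...,2]>a)&(W[...,2]<b)]
    if len(q): print(a,b,len(q),np.median(q,0),cv2.minAreaRect(q[:,:2].astype(np.float32)))
plan([0,0,0],0)
E
```

```text
t: 1.15
tool_pos: [473.5, -242.8, 235.2]
ee_rot: [-0.001, 0.975, 0.223, 0.0]
force: [-0.0, -0.1, 0.8]
opening: 1.0
104 116 4492 [ 478.8 -245.   110.8] ((477.4568786621094, -245.5909881591797), (57.16157531738281, 57.8477783203125), 64.87245178222656)
66 76 718 [ 500.7 -231.7   70.3] ((493.7860107421875, -237.86239624023438), (23.926651000976562, 58.85506057739258), 25.481801986694336)
15 60 300 [ 504.9 -233.1   38.1] ((503.7198791503906, -233.06002807617188), (2.9368209838867188, 56.328712463378906), 25.264095306396484)
t 1.2 pos [ 472.3 -244.7  235.2] yaw 25.63 q [ 0.5  0.4 -0.1  1.8  0.1  0.9 -0.8] F [ 0.  -0.8  0.1] op 0.999
shift m [-0.3 -0.4  0.2] rot [-0.   0.  25.6]
```

View pics/w1.png

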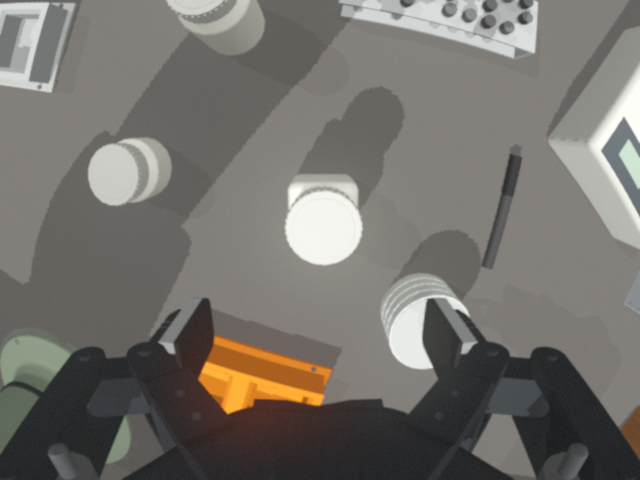

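The wrist view has the bottle at (323,226). Depth puts the cap top at 111 mm, centred at about (477.5, -245.6), with the bottle's yaw near 25.4°, so the tool is already square to it. The top and scene depths agree. Next I descend.

```bash
python3 -c "
from h import *
plan([477.5,-245.6,81],25.4)"
```

```text
t 1.2 pos [ 472.3 -244.7  235.2] yaw 25.63 q [ 0.48  0.37 -0.14  1.84  0.06  0.94 -0.82] F [ 0.  -0.8  0.1] op 0.999
shift m [0.0043 0.0031 0.1541] rot [-0.02 -0.    0.23]
```

```bash
python3 -m pendant '[0.004,0.003,0.02,0,0,0,1, 0.004,0.003,0.05,0,0,0,1, 0.004,0.003,0.08,0,0,0,1, 0.004,0.003,0.105,0,0,0,1, 0.004,0.003,0.125,0,0,0,1, 0.004,0.003,0.14,0,0,0,1, 0.004,0.003,0.15,0,0,0,1, 0.004,0.003,0.154,0,0,0,1, 0.004,0.003,0.154,0,0,0,1, 0.004,0.003,0.154,0,0,0,1]'
python3 - <<'E'
from h import *
plan([477.5,-245.6,81],25.4)
for n in("scene","wrist"):
    p,d=arm.grab_frame(n); cv2.imwrite(f"pics/{n}2.png",cv2.cvtColor(p,cv2.COLOR_RGB2BGR))
crop("pics/scene2.png",140,200,200,150,"pics/scene2c.png",4)
E
```

```text
t: 2.2
tool_pos: [476.8, -247.3, 81.9]
ee_rot: [0.0, 0.975, 0.22, 0.0]
force: [-0.8, 0.2, 0.0]
opening: 1.0
t 2.2 pos [ 476.8 -247.3   81.9] yaw 25.47 q [ 0.45  0.6  -0.12  1.95  0.12  0.6  -0.87] F [-0.8  0.2  0. ] op 1.0
shift m [ 0.0013 -0.0012  0.0009] rot [ 0.04 -0.02  0.07]
```

View pics/scene2c.png

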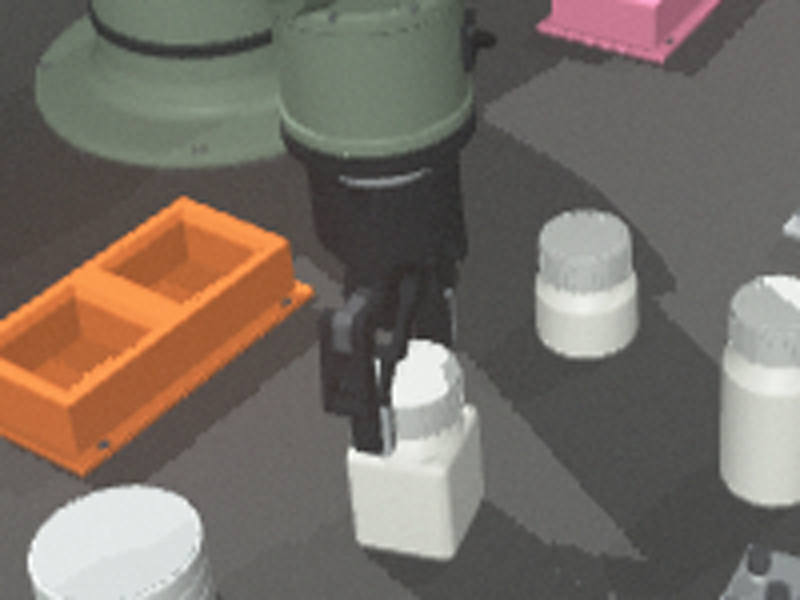

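View pics/wrist2.png

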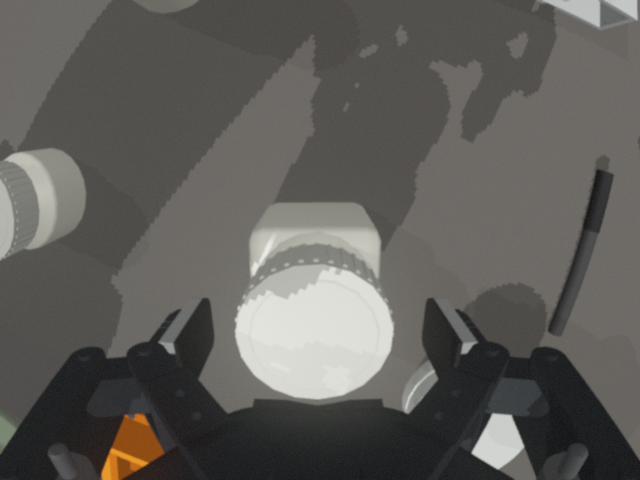

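The fingers straddle the cap: it is at (314,330), between pads at 200 and 437, and their tips are above the shoulder. I'll close now.

```bash
python3 -m pendant '[0.001,-0.001,0,0,0,0,1, 0.001,-0.001,0,0,0,0,0.5, 0.001,-0.001,0,0,0,0,0, 0.001,-0.001,0,0,0,0,0, 0.001,-0.001,0,0,0,0,0, 0.001,-0.001,0,0,0,0,0, 0.001,-0.001,0,0,0,0,0]'
```

```text
t: 3.0
tool_pos: [477.2, -245.6, 81.7]
ee_rot: [0.0, 0.975, 0.221, 0.0]
force: [-0.5, 1.6, 8.4]
opening: 0.651
```

```bash
python3 -m pendant '[0,0,-0.005,0,0,0,0, 0,0,-0.015,0,0,0,0, 0,0,-0.035,0,0,0,0, 0,0,-0.06,0,0,0,0, 0,0,-0.085,0,0,0,0, 0,0,-0.11,0,0,0,0, 0,0,-0.135,0,0,0,0, 0,0,-0.155,0,0,0,0, 0,0,-0.165,0,0,0,0, 0,0,-0.165,0,0,0,0]'
python3 - <<'E'
from h import *
np.set_printoptions(precision=1,suppress=True)
plan([505,165,246],10)
info=arm.camera_info("wrist"); p,d=arm.grab_frame("wrist")
cv2.imwrite("pics/w3.png",cv2.cvtColor(p,cv2.COLOR_RGB2BGR))
W=cloud("wrist",d,info)
np.save("pics/w3W.npy",W)
crop("pics/w3.png",160,150,320,240,"pics/w3c.png",2.5)
# top cam: well
n="top"; p,d=arm.grab_frame(n); V=cloud(n,d); cv2.imwrite("pics/top3.png",cv2.cvtColor(p,cv2.COLOR_RGB2BGR))
m=(abs(V[...,0]-505)<110)&(abs(V[...,1]-215)<130)&(V[...,2]>41)&(V[...,2]<49)
q=V[m][:,:2].astype(np.float32); print(len(q),cv2.minAreaRect(q))
E
```

```text
t: 4.0
tool_pos: [477.4, -245.8, 247.5]
ee_rot: [0.001, 0.975, 0.221, 0.001]
force: [0.1, 0.6, -2.6]
opening: 0.652
t 4.0 pos [ 477.4 -245.8  247.5] yaw 25.48 q [ 0.5  0.4 -0.1  1.8  0.1  1.  -0.8] F [ 0.1  0.6 -2.6] op 0.652
shift m [ 0.2 -0.4  0. ] rot [ 0.1 -0.1 15.5]
692 ((505.2457275390625, 216.06163024902344), (93.10670471191406, 190.15760803222656), 9.375758171081543)
```

View pics/w3c.png

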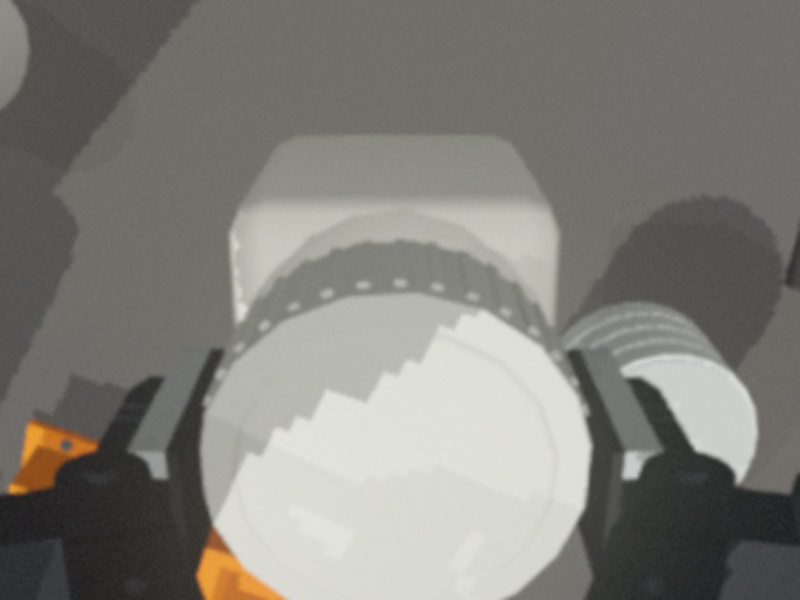

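The bottle hangs square in the gripper: its front edge is horizontal in the crop at y≈200. The weight reads 2.6 N. The top view puts the holder at (505.2, 216.1) with yaw 9.4°, so the well should be near (513, 169). I'll go just short of the well for a close look.

```bash
python3 -c "
from h import *
plan([415,153,247],9.4)"
```

```text
t 4.1 pos [ 476.7 -245.5  245.7] yaw 25.48 q [ 0.47  0.37 -0.14  1.81  0.06  0.97 -0.82] F [ 0.6 -1.1 -1.9] op 0.652
shift m [ 0.1157 -0.3863 -0.0012] rot [-0.03  0.04 16.08]
```

```bash
python3 -m pendant '[0.007,-0.024,-0.002,0,0,1,0, 0.019,-0.063,-0.002,0,0,3,0, 0.031,-0.103,-0.002,0,0,5,0, 0.043,-0.143,-0.002,0,0,7,0, 0.055,-0.183,-0.002,0,0,9,0, 0.067,-0.223,-0.002,0,0,11,0, 0.079,-0.263,-0.002,0,0,13,0, 0.091,-0.303,-0.002,0,0,15,0, 0.103,-0.343,-0.002,0,0,16,0, 0.111,-0.37,-0.002,0,0,16.1,0]'
python3 -m pendant '[0.003,-0.01,0,0,0,0,0, 0.005,-0.016,0,0,0,0,0, 0.005,-0.016,0,0,0,0,0, 0.005,-0.016,0,0,0,0,0]'
python3 - <<'E'
from h import *
np.set_printoptions(precision=1,suppress=True)
plan([513,169.2,247],9.4)
info=arm.camera_info("wrist"); p,d=arm.grab_frame("wrist")
cv2.imwrite("pics/w4.png",cv2.cvtColor(p,cv2.COLOR_RGB2BGR))
W=cloud("wrist",d,info); np.save("pics/w4W.npy",W)
for n in("top","scene"):
    p,d=arm.grab_frame(n); V=cloud(n,d)
    c=arm.state()["tool_pos"]
    q=V[(np.hypot(V[...,0]-c[0],V[...,1]-c[1])<60)&(V[...,2]<240)&(V[...,2]>165)]
    print(n,len(q),cv2.minAreaRect(q[:,:2].astype(np.float32)) if len(q)>5 else 0)
m=(abs(W[...,0]-505)<120)&(abs(W[...,1]-215)<150)
q=W[m&(W[...,2]>41)&(W[...,2]<49)]; print(cv2.minAreaRect(q[:,:2].astype(np.float32)),np.median(q,0))
q=W[m&(W[...,2]>1)&(W[...,2]<14)&(np.hypot(W[...,0]-513,W[...,1]-169)<48)]; print(len(q),cv2.minAreaRect(q[:,:2].astype(np.float32)),np.median(q,0))
E
```

```text
t: 5.1
tool_pos: [416.9, 138.6, 247.4]
ee_rot: [-0.0, 0.997, 0.082, -0.001]
force: [0.0, -0.2, -2.2]
opening: 0.655
t: 5.5
tool_pos: [420.6, 151.6, 247.9]
ee_rot: [0.0, 0.997, 0.081, -0.0]
force: [0.2, -0.3, -2.3]
opening: 0.646
t 5.5 pos [420.6 151.6 247.9] yaw 9.3 q [-0.2  0.2 -0.3  2.   0.1  0.9 -2. ] F [ 0.2 -0.3 -2.3] op 0.646
shift m [ 0.1 -0.   0. ] rot [ 0.   0.  -0.1]
top 0 0
scene 698 ((430.7167663574219, 137.96127319335938), (73.91413116455078, 53.615421295166016), 38.1075553894043)
((506.03680419921875, 215.18026733398438), (92.25462341308594, 191.1878662109375), 9.228347778320312) [507.8 208.1  44.6]
4282 ((513.8381958007812, 168.3035125732422), (66.44979858398438, 67.10086059570312), 9.466713905334473) [513.7 168.3   7.9]
```

View pics/w4.png

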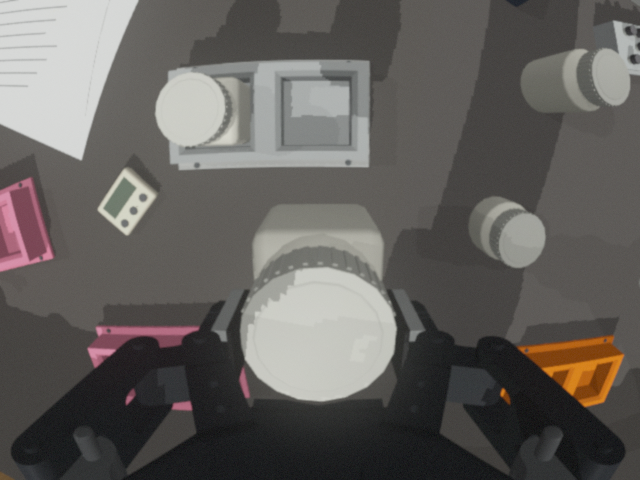

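The view shows the empty well at (317,112) beside the occupied one. Its floor fits as a 66x67 mm square at (513.8, 168.3), z 7.9, yaw 9.4°. The top view agrees within 1 mm. Next I check the bottle's offset and squareness in the hand.

Run:
```python
from h import *
np.set_printoptions(precision=1,suppress=True)
W=np.load("pics/w4W.npy"); r=toolR(); t=arm.state()["tool_pos"]
L=r.inv().apply((W-t).reshape(-1,3)).reshape(W.shape)  # tool coords
for (a,b) in((-32,-25),(4,14),(15,75)):
    m=(L[...,2]>a)&(L[...,2]<b)&(abs(L[...,0])<50)&(abs(L[...,1])<45)
    m[:, :235]=False; m[:,405:]=False
    if a==-32: m[:,:245]=False;m[:,398:]=False
    q=L[m]; print(a,b,len(q),q.min(0),q.max(0),np.median(q,0),cv2.minAreaRect(q[:,:2].astype(np.float32)))
plan([513.5,168.6,247],9.4)
```

```text
-32 -25 16792 [-29.2 -26.7 -32. ] [ 29.3  28.5 -25. ] [  3.9   0.8 -28.6] ((0.03144264221191406, 1.4743232727050781), (58.37607955932617, 55.06300735473633), 3.705746650695801)
4 14 2895 [  6.8 -28.6   6. ] [29.7 29.1 14. ] [24.4  0.5 11.1] ((18.56175422668457, 0.37984657287597656), (22.878557205200195, 57.59243392944336), 0.7309211492538452)
15 75 3033 [  4.6 -30.   15. ] [30.5 30.5 74.9] [29.8  0.  33.9] ((18.01917266845703, 0.3649940490722656), (25.693038940429688, 60.69457244873047), 1.0341871976852417)
t 5.65 pos [420.6 151.8 248.3] yaw 9.3 q [-0.2  0.2 -0.3  2.   0.1  0.9 -2. ] F [ 0.6 -0.2 -1.1] op 0.649
shift m [ 0.1 -0.   0. ] rot [ 0.   0.  -0.1]
```

The bottle is centred within 0.5 mm, tilted under 1°, and its underside is 81.4 mm below the TCP. Seated, the TCP should be at z≈89.5.

```bash
python3 -c "
from h import *
plan([513.5,168.6,180],9.4)"
```

```text
t 5.65 pos [420.6 151.8 248.3] yaw 9.3 q [-0.2   0.23 -0.33  2.01  0.09  0.91 -1.99] F [ 0.6 -0.2 -1.1] op 0.649
shift m [ 0.0944 -0.0016  0.0682] rot [ 0.01  0.01 -0.1 ]
```

```bash
python3 -m pendant '[0.015,0,0,0,0,0,0, 0.04,-0.001,0,0,0,0,0, 0.065,-0.001,0,0,0,0,0, 0.085,-0.0015,0.01,0,0,0,0, 0.0944,-0.0016,0.03,0,0,0,0, 0.0944,-0.0016,0.05,0,0,0,0, 0.0944,-0.0016,0.07,0,0,0,0, 0.0944,-0.0016,0.085,0,0,0,0, 0.0944,-0.0016,0.088,0,0,0,0, 0.0944,-0.0016,0.088,0,0,0,0]'
python3 - <<'E'
from h import *
np.set_printoptions(precision=1,suppress=True)
info=arm.camera_info("wrist"); 
P=[arm.state()["tool_pos"]]
p,d=arm.grab_frame("wrist"); P.append(arm.state()["tool_pos"])
cv2.imwrite("pics/w5.png",cv2.cvtColor(p,cv2.COLOR_RGB2BGR))
p,d2=arm.grab_frame("scene"); P.append(arm.state()["tool_pos"]); cv2.imwrite("pics/s5.png",cv2.cvtColor(p,cv2.COLOR_RGB2BGR))
crop("pics/s5.png",300,150,160,120,"pics/s5c.png",5)
print(np.array(P))
W=cloud("wrist",d,info)
m=(abs(W[...,0]-505)<120)&(abs(W[...,1]-215)<150)
q=W[m&(W[...,2]>41)&(W[...,2]<49)]; print(cv2.minAreaRect(q[:,:2].astype(np.float32)),np.median(q,0))
plan([513.5,168.6,89.5],9.4)
E
```

```text
t: 6.65
tool_pos: [513.3, 169.3, 160.3]
ee_rot: [0.0, 0.997, 0.082, -0.0]
force: [-0.7, -0.3, -1.5]
opening: 0.654
[[513.3 169.3 160.3]
 [513.6 169.5 160.8]
 [513.7 169.7 161.1]]
((505.7921142578125, 215.19775390625), (92.14607238769531, 190.89617919921875), 9.400762557983398) [536.8 218.9  44.6]
t 6.75 pos [513.7 169.7 161.1] yaw 9.36 q [-0.2  0.5 -0.3  1.9  0.2  0.8 -2. ] F [-0.1  0.1 -1.6] op 0.651
shift m [-0.   0.   0.1] rot [-0.  -0.1 -0. ]
```

View pics/w5.png

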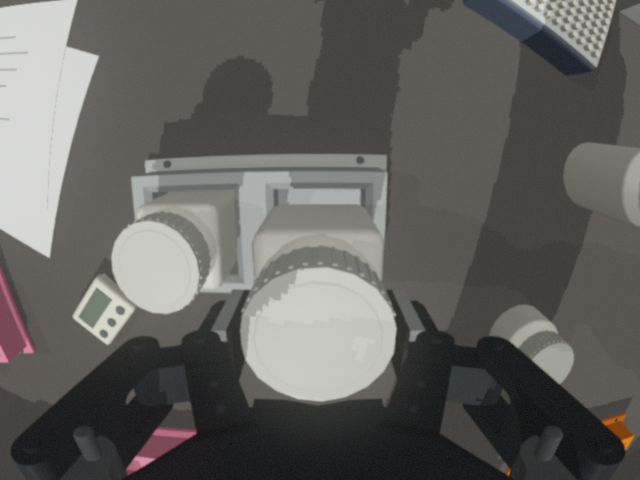

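View pics/s5c.png

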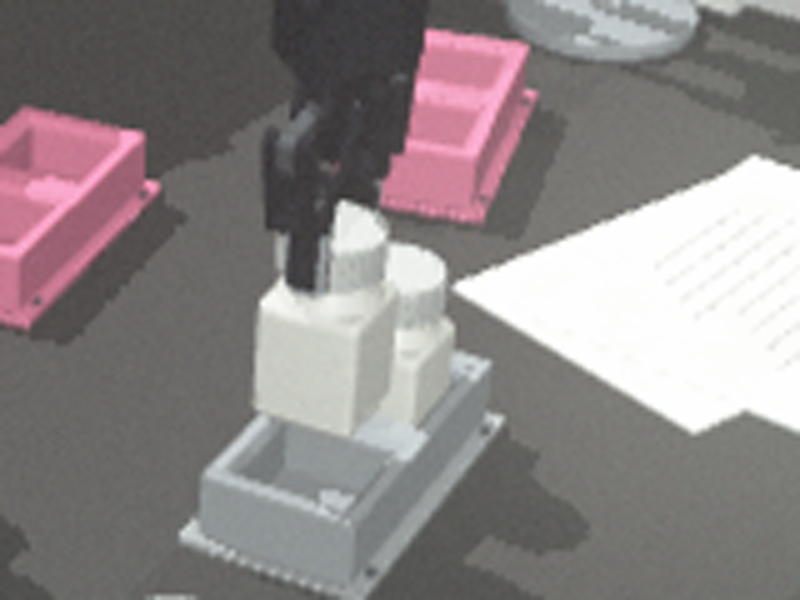

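The bottle hangs above the right well, square to it in both views; the wrist fit puts the well centre at (513.6, 168.4). I'll shift 1 mm and lower partly, watching the force.

```bash
python3 -m pendant '[0,0.001,0.01,0,0,0,0, 0,0.001,0.022,0,0,0,0, 0,0.001,0.032,0,0,0,0, 0,0.001,0.039,0,0,0,0, 0,0.001,0.045,0,0,0,0, 0,0.001,0.05,0,0,0,0, 0,0.001,0.055,0,0,0,0, 0,0.001,0.055,0,0,0,0]'
```

```text
t: 7.55
tool_pos: [513.2, 168.7, 104.8]
ee_rot: [0.0, 0.997, 0.082, -0.0]
force: [0.1, 0.8, -2.2]
opening: 0.652
```

```bash
python3 -c "
from h import *
plan([513.5,168.5,89.5],9.4)
print(arm.state()['wrist_torque'])"
```

```text
t 7.55 pos [513.2 168.7 104.8] yaw 9.38 q [-0.24  0.57 -0.26  1.92  0.22  0.68 -2.04] F [ 0.1  0.8 -2.2] op 0.652
shift m [0.0002 0.0002 0.0153] rot [ 0.01  0.04 -0.02]
[ 0.02232708 -0.01132752 -0.0369318 ]
```

Lateral force is about nil, so the bottle is free inside the well. I'll lower it to the floor slowly.

```bash
python3 -m pendant '[0,0,0.005,0,0,0,0, 0,0,0.009,0,0,0,0, 0,0,0.012,0,0,0,0, 0,0,0.0135,0,0,0,0, 0,0,0.0145,0,0,0,0, 0,0,0.0145,0,0,0,0]'
```

```text
t: 8.15
tool_pos: [513.5, 168.7, 90.8]
ee_rot: [-0.0, 0.997, 0.082, -0.0]
force: [-0.2, 0.2, -1.6]
opening: 0.65
```

```bash
python3 -m pendant '[0,0,0.0006,0,0,0,0, 0,0,0.0012,0,0,0,0, 0,0,0.0012,0,0,0,0]'; python3 -m pendant '[0,0,0.0006,0,0,0,0, 0,0,0.0012,0,0,0,0, 0,0,0.0012,0,0,0,0]'
```

```text
t: 8.45
tool_pos: [513.6, 168.7, 89.8]
ee_rot: [-0.0, 0.997, 0.082, 0.0]
force: [-0.5, -0.3, 3.8]
opening: 0.649
t: 8.75
tool_pos: [513.8, 168.8, 89.2]
ee_rot: [-0.0, 0.997, 0.082, 0.0]
force: [-3.9, -2.6, 16.4]
opening: 0.65
```

It touched down at TCP z≈89.8, as predicted, and is pressed with 16 N. I'll take a quick look to confirm seating before turning.

```bash
cat >> h.py <<'E'
def look(tag):
    np.set_printoptions(precision=1,suppress=True)
    info=arm.camera_info("wrist"); s=arm.state(); r=toolR(); p,d=arm.grab_frame("wrist")
    cv2.imwrite(f"pics/w{tag}.png",cv2.cvtColor(p,cv2.COLOR_RGB2BGR))
    W=cloud("wrist",d,info); 
    np.save(f"pics/w{tag}W.npy",W)
    m=np.hypot(W[...,0]-513.5,W[...,1]-168.5)<46
    for a,b in((48,77),(77,84),(115,130)):
        q=W[m&(W[...,2]>a)&(W[...,2]<b)]
        print(a,b,len(q),np.median(q,0) if len(q) else 0, cv2.minAreaRect(q[:,:2].astype(np.float32)) if len(q)>5 else 0)
    p,d=arm.grab_frame("scene"); cv2.imwrite(f"pics/s{tag}.png",cv2.cvtColor(p,cv2.COLOR_RGB2BGR))
    crop(f"pics/s{tag}.png",300,150,160,120,f"pics/s{tag}c.png",5)
    plan([513.5,168.5,89.5],9.4)
E
python3 -c "
from h import *
look('6')"
```

```text
48 77 2392 [542.5 173.8  70.5] ((531.0262451171875, 171.6415252685547), (26.054794311523438, 60.27874755859375), 9.743021011352539)
77 84 2574 [537.5 172.6  79.2] ((531.9381713867188, 171.51258850097656), (21.614072799682617, 57.1898193359375), 8.551386833190918)
115 130 18872 [518.2 169.2 118.1] ((516.972900390625, 171.59713745117188), (65.97876739501953, 59.64690399169922), 61.51960754394531)
t 8.85 pos [513.9 168.8  89.2] yaw 9.38 q [-0.2  0.6 -0.2  1.9  0.2  0.6 -2. ] F [-3.4 -2.1 15.9] op 0.654
shift m [-0.  0. -0.] rot [ 0.  -0.1 -0. ]
```

View pics/s6c.png

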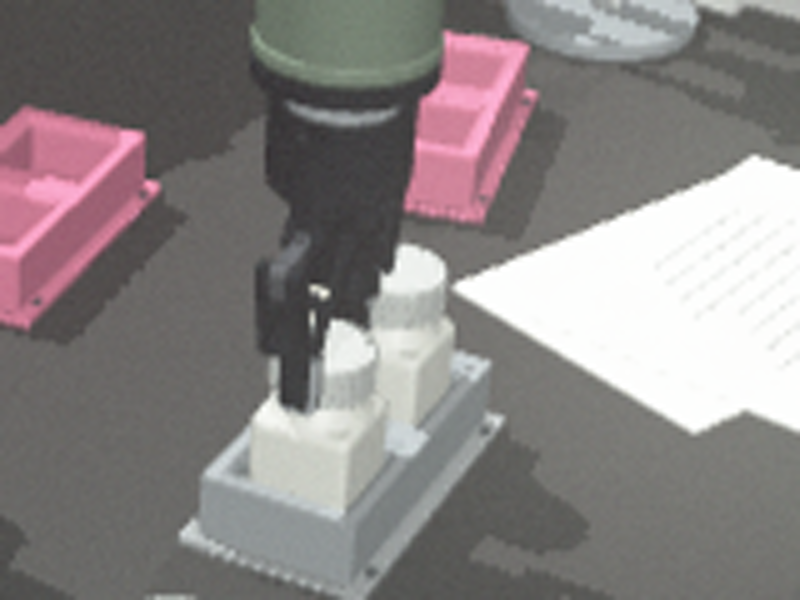

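The bottle is seated: cap top at 118.1 mm = 8+110, shoulder level with the spare. Now the first 48° anticlockwise (negative about tool z), rising with the thread.

```bash
python3 -m pendant '[0,0,-0.0004,0,0,-3,0, 0,0,-0.0005,0,0,-8,0, 0,0,-0.0006,0,0,-13,0, 0,0,-0.0007,0,0,-18,0, 0,0,-0.0009,0,0,-23,0, 0,0,-0.0011,0,0,-28,0, 0,0,-0.0013,0,0,-33,0, 0,0,-0.0015,0,0,-38,0, 0,0,-0.0017,0,0,-43,0, 0,0,-0.0018,0,0,-48,0]'
python3 -c "
from h import *
look('7'); print(arm.state()['wrist_torque'])"
```

```text
t: 9.85
tool_pos: [514.2, 169.0, 90.9]
ee_rot: [0.0, 0.876, 0.482, 0.001]
force: [1.3, -0.3, 9.2]
opening: 0.651
48 77 2395 [535.4 193.8  72.2] ((525.18505859375, 185.85032653808594), (38.42560577392578, 77.64449310302734), 58.26411056518555)
77 84 2386 [530.  192.5  79.3] ((524.962158203125, 185.63003540039062), (35.92327880859375, 73.27821350097656), 57.9727897644043)
115 130 19064 [516.4 172.5 119.8] ((515.9461669921875, 172.75997924804688), (62.01075744628906, 63.45304870605469), 14.265453338623047)
t 9.95 pos [514.2 169.1  90.9] yaw 57.57 q [-0.1  0.6 -0.5  1.9  0.4  0.7 -1.4] F [0.3 0.9 9.9] op 0.651
shift m [-0. -0.  0.] rot [ 0.  -0.1 48.2]
[0.  0.1 0.1]
```

View pics/w7.png

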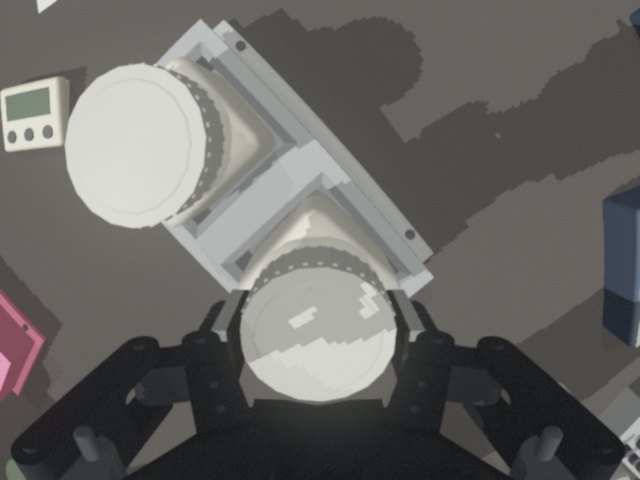

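```bash
cat >> h.py <<'E'
def byaw(tag):
    W=np.load(f"pics/w{tag}W.npy"); m=(np.hypot(W[...,0]-513.5,W[...,1]-168.5)<46)&(W[...,2]>49)&(W[...,2]<68)
    q=W[m][:,:2]-[513.5,168.5]
    best=None
    # each point lies on one of the 4 sides |.|=30: minimise over yaw, dx, dy
    from scipy.optimize import minimize
    def f(p):
        c,s=np.cos(p[0]),np.sin(p[0]); d=q-p[1:]*10; a=np.abs(np.stack([d[:,0]*c+d[:,1]*s,-d[:,0]*s+d[:,1]*c],1)).max(1)
        return np.minimum(np.abs(a-30),3).mean()
    for y0 in np.radians(np.arange(-10,60,4)):
        o=minimize(f,[y0,0,0],method="Nelder-Mead")
        if best is None or o.fun<best.fun: best=o
    print("bottle yaw",np.degrees(best.x[0]).round(2),"off",best.x[1:]*10,"res",best.fun,len(q))
E
python3 -c "
from h import *
byaw('6');byaw('7')"
```

```text
bottle yaw 99.59 off [0.12018913 0.19671281] res 0.29472724319530996 1009
bottle yaw 15.19 off [0.42955412 0.21708528] res 0.26971750570104674 906
```

The bottle turned 5.6° and jammed against the well wall as intended, so the cap has turned about 42.5° relative to it. Another 42° gives about 84.5°, inside the free window of 78 to 95°.

```bash
python3 -m pendant '[0,0,-0.0002,0,0,-5,0, 0,0,-0.0004,0,0,-10,0, 0,0,-0.0006,0,0,-15,0, 0,0,-0.0007,0,0,-20,0, 0,0,-0.0008,0,0,-25,0, 0,0,-0.0009,0,0,-30,0, 0,0,-0.001,0,0,-35,0, 0,0,-0.0011,0,0,-40,0, 0,0,-0.0012,0,0,-42,0, 0,0,-0.0012,0,0,-42,0]'
python3 -c "
from h import *
look('8'); byaw('8'); print(arm.state()['wrist_torque'])"
```

```text
t: 10.95
tool_pos: [514.0, 169.0, 91.9]
ee_rot: [0.0, 0.646, 0.763, 0.001]
force: [-0.2, 0.9, 9.2]
opening: 0.651
48 77 2246 [506.9 197.   70.2] ((509.48004150390625, 186.70005798339844), (60.75739288330078, 27.221824645996094), 10.974124908447266)
77 84 2738 [509.9 192.4  79.4] ((509.12420654296875, 187.20689392089844), (57.18385314941406, 21.529935836791992), 13.072585105895996)
115 130 19144 [513.5 173.8 120.9] ((516.15625, 172.6106719970703), (66.91017150878906, 58.94066619873047), 46.24631881713867)
t 11.05 pos [514.1 169.   92. ] yaw 99.38 q [ 0.   0.7 -0.7  1.9  0.6  0.8 -0.8] F [ 0.7 -0.1  7.5] op 0.651
shift m [-0. -0.  0.] rot [ 0.  -0.1 90. ]
bottle yaw 15.43 off [-2.5 -0.6] res 0.24042599314036714 951
[-0.   0.1  0.1]
```

View pics/w8.png

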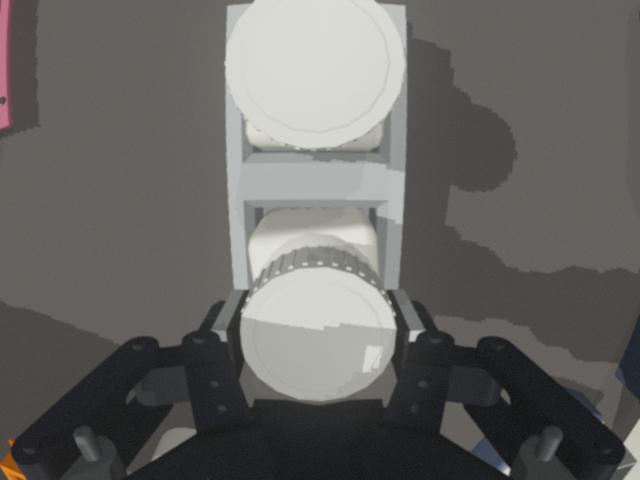

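The bottle is down, at about 12–15° yaw, and the cap is at about 84–87° relative. I'll lift 3 mm gently and check that the bottle does not come along.

```bash
python3 -m pendant '[0,0,-0.001,0,0,0,0, 0,0,-0.002,0,0,0,0, 0,0,-0.003,0,0,0,0, 0,0,-0.003,0,0,0,0]'
python3 -c "
from h import *
look('9'); byaw('9')"
```

```text
t: 11.45
tool_pos: [513.5, 168.7, 94.5]
ee_rot: [-0.0, 0.647, 0.763, 0.0]
force: [-0.2, 0.4, -1.3]
opening: 0.654
48 77 2168 [507.  196.9  70.7] ((509.9713134765625, 186.63931274414062), (61.67108154296875, 28.997961044311523), 8.473477363586426)
77 84 2770 [511.  192.   79.5] ((509.7317810058594, 186.86865234375), (57.843772888183594, 24.356412887573242), 9.804356575012207)
115 130 19291 [512.9 173.9 123.4] ((515.5626831054688, 172.40972900390625), (66.63166809082031, 59.082176208496094), 46.50042724609375)
t 11.55 pos [513.5 168.7  94.4] yaw 99.38 q [ 0.1  0.7 -0.7  1.9  0.6  0.8 -0.8] F [ 0.8 -0.7 -0.5] op 0.651
shift m [-0.  0.  0.] rot [-0.  0. 90.]
bottle yaw 15.35 off [-2.5 -0.6] res 0.2502296209246877 883
```

The shoulder stayed at 79.5 while the cap rose to 123.4, and the force matches the cap alone. It is free, so I continue up.

```bash
python3 -m pendant '[0,0,-0.002,0,0,0,0, 0,0,-0.004,0,0,0,0, 0,0,-0.006,0,0,0,0, 0,0,-0.006,0,0,0,0]'
python3 -c "
from h import *
look('10'); byaw('10')"
```

```text
t: 11.95
tool_pos: [513.6, 168.8, 100.7]
ee_rot: [0.0, 0.647, 0.763, 0.0]
force: [-0.7, -0.3, -1.2]
opening: 0.647
48 77 2021 [507.2 196.9  71.3] ((510.0616455078125, 185.93258666992188), (61.68442153930664, 29.785537719726562), 9.477331161499023)
77 84 2666 [510.3 191.5  79.6] ((509.5321350097656, 186.11924743652344), (57.6218147277832, 23.157291412353516), 12.964678764343262)
115 130 14725 [512.3 175.5 129.3] ((515.71630859375, 172.46795654296875), (66.18706512451172, 59.602779388427734), 46.8831672668457)
t 12.05 pos [513.5 168.7 100.5] yaw 99.38 q [ 0.1  0.7 -0.7  1.9  0.6  0.8 -0.8] F [ 0.2  0.1 -1. ] op 0.649
shift m [-0. -0.  0.] rot [ 0. -0. 90.]
bottle yaw 14.99 off [-0.2  0. ] res 0.2671088419262828 795
```

```bash
python3 -m pendant '[0,0,-0.003,0,0,0,0, 0,0,-0.008,0,0,0,0, 0,0,-0.014,0,0,0,0, 0,0,-0.02,0,0,0,0, 0,0,-0.026,0,0,0,0, 0,0,-0.03,0,0,0,0, 0,0,-0.031,0,0,0,0, 0,0,-0.031,0,0,0,0]'
python3 - <<'E'
from h import *
look('11'); byaw('11')
W=np.load("pics/w11W.npy"); q=W[(np.hypot(W[...,0]-513,W[...,1]-168)<30)&(W[...,2]>108)&(W[...,2]<118)]
print("rim",len(q),q.min(0),q.max(0),np.median(q,0))
q=W[(np.hypot(W[...,0]-513,W[...,1]-168)<34)&(W[...,2]>155)&(W[...,2]<165)]
print("captop",len(q),q.min(0),q.max(0),np.median(q,0))
p,d=arm.grab_frame("scene"); V=cloud("scene",d)
q=V[(np.hypot(V[...,0]-513,V[...,1]-168)<26)&(V[...,2]>108)&(V[...,2]<120)]
print("rim scene",len(q),q.min(0) if len(q) else 0,q.max(0) if len(q) else 0,np.median(q,0))
E
```

```text
t: 12.85
tool_pos: [513.5, 168.7, 131.5]
ee_rot: [0.0, 0.647, 0.763, 0.0]
force: [-0.2, 0.6, 0.3]
opening: 0.646
48 77 1407 [507.6 196.6  72.6] ((510.86297607421875, 180.54315185546875), (60.199485778808594, 37.190303802490234), 13.851125717163086)
77 84 2121 [510.  190.6  79.9] ((510.3798522949219, 183.49725341796875), (58.08604431152344, 29.593677520751953), 10.459264755249023)
115 130 0 0 0
t 12.95 pos [513.4 168.6 131.2] yaw 99.38 q [ 0.1  0.6 -0.7  1.9  0.5  0.8 -0.7] F [-0.4 -0.2 -0.6] op 0.65
shift m [-0.  0.  0.] rot [-0.  0. 90.]
bottle yaw 15.02 off [-2.5 -0.5] res 0.2510603016686424 508
rim 2 [509.8 187.6 108.1] [510.3 187.6 108.2] [510.1 187.6 108.2]
captop 17878 [479.5 139.8 155. ] [543.2 197.9 165. ] [512.9 173.  160.4]
rim scene 68 [493.6 144.5 108.1] [537.9 185.1 117.9] [518.7 161.1 112. ]
```

View pics/s11c.png

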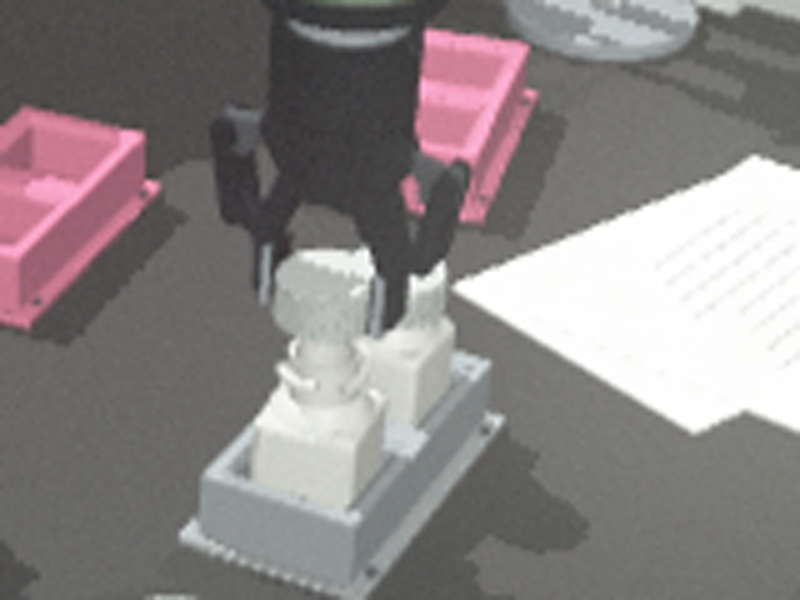

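View pics/w11.png

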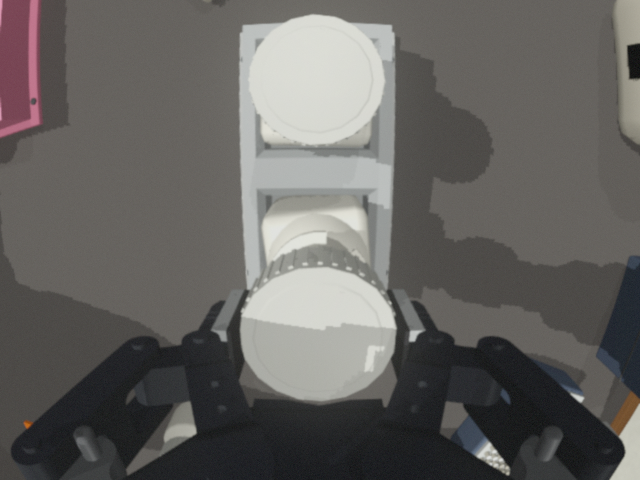

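Run:
```python
from h import *
W=np.load("pics/w11W.npy"); v,u=np.mgrid[:480,:640]
q=W[(np.hypot((u-318)/65,(v-335)/55)<1)&(W[...,2]>155)&(W[...,2]<166)]
A=np.c_[q[:,:2]-q[:,:2].mean(0),np.ones(len(q))]; c=np.linalg.lstsq(A,q[:,2],rcond=None)[0]
print("cap tilt deg",np.degrees(np.arctan(np.hypot(*c[:2]))),c)
s=arm.state(); print(s["t"],s["tool_pos"],s["qd"].round(4),s["opening"])
print(arm.job_done())
```

```text
cap tilt deg 0.08730308103692858 [ 7.52556998e-04 -1.32491627e-03  1.60620380e+02]
13.0 [513.36322254 168.65125243 131.18719829] [-0.002   0.0021 -0.0013 -0.0011  0.0006  0.0007 -0.0011] 0.6510348480234863
the job is handed in; nothing more can be done
None
```

The job is handed in at t = 13.0 s. I took the closed bottle by its cap and lowered it into the empty well of the grey holder. It touched down at tool height 89.8 mm, as predicted, and I pressed it down with about 16 N. I then turned the cap 90° anticlockwise. The bottle turned about 6° before it jammed in the well, leaving roughly 84° of relative turn. Finally I lifted the cap straight off.

**Cap:** it is held in the gripper with its lower edge about 22 mm above the rim (top at 160.4 mm against 118.1 mm when closed) and a tilt of 0.1°. The wrist force is about that of the cap alone. The arm is at rest.

**Bottle:** its shoulder height stayed within 0.5 mm while the cap lifted, so it is still down.

**Weaker checks:**
- The fit of the bottle's position in the well jumped between about 0 and 2.5 mm off centre from one view to the next. That is within the well's clearance and the 5 mm limit.
- The rim was too hidden under the cap to measure closely. I judged the cap's centring over the mouth from the scene picture and from the tool being over the well centre, which should be good to about 3 mm.
- I did not re-measure the other objects on the bench. Nothing in the last pictures looked moved.

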